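# Feed one jar lid and slide it to the open jar

## Robot

A 7-joint arm with a two-finger parallel gripper is mounted at the origin on the work surface. World frame = base frame: x ahead of the robot, y to its left, z up, the work surface at z = 0. Lengths are in mm, angles in rad, forces in N, time in s.
With the tool pointing down it reaches from about 350 to 900 mm from the base axis. Payload 8.1 kg.
Tool frame: the origin (TCP) lies between the finger pads; the fingertips stand 19 mm ahead of it and the grasp point (between the pads) is the TCP; z points along the fingers, x is the direction in which the jaws open and shut, and the axes are right-handed (so a half turn about z gives the same grasp; the last joint's range is limited). The gripper opens to 85 mm and grips with 20 to 120 N. Pads are 22 mm wide; open, the fingers measure 114 mm over their backs; the gripper's body (76 mm by 85 mm) begins 54 mm behind the grasp point. The pads swing forward as they close: fully open they stand 13 mm farther back than shut.
Start: joints at [-1.248, 0.434, 0.025, 1.573, -0.012, 1.134, -0.075], TCP at [258.183, 569.194, 250.323] pointing down, gripper open.
Joint ranges: [-2.62, 2.62], [-0.44, 2.09], [-1.27, 1.32], [0.08, 2.57], [-1.32, 4.46], [0.12, 2], [-2.74, 2.74]. Speed limits (rad/s): [2.22, 2.22, 3.01, 3.01, 3.14, 3.14, 3.14].

## Interface

Orientations are given as a rotation vector (axis times angle).
In Python, from cell import status, viewer, env gives the robot as it stands.
- The arm moves only by the tool apply_moves, never from a script. Its argument "targets" is a list of rows, each a list of 3 entries, a list of its own where there are three numbers: the shift along the tool's x, y, z in mm, then the turn, a rotation vector about the tool's x, y, z in rad, then the finger opening in mm, from 0 to 85.4. A call has 1 to 5 rows; each row shifts and turns the commanded pose from where the row before left it, along the tool's axes as they then stand; what a row does not reach is not made up. A row lasts 1/8 s, in which the tool goes at most 62.5 mm and 10.7 degrees, less where a joint would pass 70% of its speed; a pose out of reach is approached as far as the arm can. A call is refused whole if a number of a shift passes 62.5 or a number of a turn 0.188, either way. A call with a gripper value outside its range is refused whole. The fingers move at their own pace and stop on an object; "force" is the grip in N (left out, the last holds). Time passes only in rows, so rows that do not move let the fingers close. It gives the time, the measured TCP pose, the force and the opening at its end, in the units of the state.
- status.get_obs(): the state, without advancing time (a new reading comes with each control period).
- viewer.read_camera(name): name is "side" or "top"; returns (picture, depth): 400x640x3 uint8, red, green, blue; 400x640 float32, mm along the optical axis (not along the pixel's ray), 0 where there is no reading.
- viewer.camera_info(name): a dict with "intrinsics" (3x3 intrinsics, pixels), "extrinsics" (4x4, takes a point from camera to world coordinates). Camera axes: x right, y up, looking along -z (the intrinsics and any distortion apply to the point x, -y, -z); pixel columns grow to the right and rows downward; lengths in mm; the calibration is good to about 2 mm. A picture is of the moment at which its call begins. camera_info takes no time and is no camera call.
- env.finish_job(): hands the job in, once; it reports no verdict.
The state is a dict: "time_s": time; "q": joint angles; "qvel": joint speeds; "joint_torque": joint torques, N m; "ee_pos": TCP position; "eef_rot": TCP orientation; "ft_force": force on the tool from outside, world axes, zero at the start; "moment": the same for the moment, N m; "gripper_width": finger opening in mm.
Only numpy, scipy, OpenCV 4.12 (cv2) and the standard library are available. Lean on these libraries where they do the work, as an engineer would, in place of code of your own. Each camera call takes 0.05 s, during which the arm holds its last target.

## Task

Press the feeder's plunger fully down once and let it come back up, so that a single lid comes out at the front. Then, without picking it up, push that lid sideways along the board until it lies flat and wholly inside the outlined circle in front of the jar that has no lid. Leave the jars and everything else where they stand, and finish clear of everything.

Things in the scene. Friction and masses are not known exactly. Their poses are not given: they have to be found in the camera images.
- feeder: lid feeder fixed to the bench: flat grey board 235 x 340 x 6 mm. Origin: centre of its underside; x to its back, y to its left seen from the robot; its front faces the robot within 0.35 rad. Over the origin a clear square magazine (64 mm wide, top 78 mm above the bench) holds four white lids, outlet slot at the foot of its front; behind it a drive housing (x 28 to 98 mm, 64 mm wide, top at 62 mm)
- plunger_top (a point): centre of the top of the plunger's black round cap (34 mm across), on the drive housing at x = 65 mm of the feeder, 104 mm above the bench when up; moves with the plunger
- plunger (a joint): plunger travel straight down, m: 0 up, 0.025 fully down on its stop. A spring (about 2 N at the top, 5 N fully down) lifts it again when let go. A blade goes 2.6 times as far and pushes the lowest lid out at the front; fully down, the lid's centre is about 64 mm in front of the feeder's origin and stays there; as the plunger rises the next lid drops into place. Each full press feeds one lid
- lid_a: the lowest lid in the magazine, the one that comes out: a white plastic disc, 44 mm across, 14 mm high, 13 to 24 g; origin: centre of its underside, z up. Slides on the board and stops when the push stops
- lid_b: second lid of the pile, same kind; drops 14 mm after the press
- lid_c: third lid of the pile, same kind; drops 14 mm after the press
- lid_d: top lid of the pile, same kind; drops 14 mm after the press
- open_jar: small glass jar without a lid, 52 mm across, 60 mm high, open mouth; origin: centre of its underside. Stands on the board to the left or to the right of the magazine (feeder y about +115 or -115 mm, x about 28 mm)
- capped_jar: the same kind of jar with a white lid on, 63 mm high; stands on the board on the other side; origin: centre of its underside
- circle_left (a point): centre of the left circle outlined in white on the board (flat, inside 76 mm across), in front of the left jar's place: feeder x = -64 mm, y = +115 mm, z = 6 mm
- circle_right (a point): centre of the right outlined circle (same size), in front of the right jar's place: feeder x = -64 mm, y = -115 mm, z = 6 mm
- putty_tin: small closed steel tin, 42 mm across, 45 mm high, on a back corner of the feeder's board; leave alone
- tape_roll: roll of paper tape lying flat on the bench beside the feeder (its left), 80 mm across, 24 mm high; leave alone
- brush: brush lying on the bench beside the feeder (its right); leave alone
- tape_measure: black tape measure, 55 x 34 x 44 mm high, on the bench in front of the feeder, robot's side; leave alone
- mug: terracotta mug, 84 mm across, 92 mm high, far left on the bench; leave alone
- stick_can: open steel can, 76 mm across, 100 mm high, with three stirring sticks standing in it to 175 mm, far left; leave alone
- screwdriver: screwdriver lying on the bench, far right; leave alone
There are look-alikes about, which are no part of the job. Leave any brown, pink or turquoise look-alike of the lid_d alone.

How it is judged (in metres and radians):
On the way, in this order (a step that is already met when the one before it is completed fails the run):
1. the plunger is pressed fully down (at least 21 of 25 mm) (value of joint plunger above 0.021 m), for 0.02 s.
2. the plunger is let up again and the lowest lid lies out in front of the magazine (value of joint plunger below 0.004 m and x of lid_a in the frame of feeder below -0.047 m), for 0.1 s.
At the end, for the whole second after the job is handed in: The fed lid lies flat and still on the board, its centre within 17.5 mm of the centre of the circle in front of the open jar; the plunger is up and the other three lids are in the magazine (((y of open_jar in the frame of feeder above 0.05 m and horizontal distance between lid_a and circle_left below 0.0175 m) or (y of open_jar in the frame of feeder below -0.05 m and horizontal distance between lid_a and circle_right below 0.0175 m)) and angle between lid_a's own z axis and vertical below 0.08 rad and z of lid_a in the frame of feeder below 0.009 m and linear speed of lid_a below 0.01 m/s and value of joint plunger below 0.004 m and horizontal distance between each of lid_b, lid_c, lid_d and feeder below 0.012 m); the robot touches nothing.
It fails at once if a second lid leaves the magazine, or lids are taken out of its top (distance of any of lid_b, lid_c, lid_d from where it was at the start of the episode above 0.03 m).
It fails at once if the lid is lifted off the board by more than 8 mm, tipped up, or pushed off the board (z of lid_a in the frame of feeder above 0.014 m or z of lid_a in the frame of feeder below 0.001 m or angle between lid_a's own z axis and vertical above 0.5 rad).
It fails at once if a jar or another thing is moved by more than 20 mm (distance of any of open_jar, capped_jar, putty_tin, tape_roll, brush, tape_measure, mug, stick_can, screwdriver from where it was at the start of the episode above 0.02 m).
It also fails if it takes over 48 s, if anything falls off the work surface, if the arm or the gripper's body presses on something with over 40 N, if the wrist force passes 120 N, or if a joint passes its speed limit or range.

## Working session

There is one attempt and no reset: what is moved stays moved. The work goes in short steps, Python scripts to look and compute and a tool call to move; the robot and the scene stay as the last step left them, time stands still between calls to the robot, and variables do not carry over. Pictures are saved under pics/ and viewed, and the job is handed in when it is done.

Besides the shell and the picture viewer there is one more tool, called after "Call:" as a command line: name --argument value ..., lists and objects as JSON in quotes. apply_moves: Moves the arm, as the interface text tells. Its arguments: {"type":"object","properties":{"targets":{"type":"array","items":{"type":"array"}},"force":{"type":"number"}},"required":["targets"]}

```bash
mkdir -p pics; python3 - <<'E'
from cell import status, viewer, env
import cv2,numpy as np
o=status.get_obs()
for k,v in o.items(): print(k,np.round(v,3))
for n in ("top","side"):
    im,d=viewer.read_camera(n); cv2.imwrite(f"pics/{n}0.png",im[:,:,::-1]); np.save(f"{n}0.npy",d); np.save(f"{n}0i.npy",im)
    c=viewer.camera_info(n); print(n,np.round(c["intrinsics"],2).tolist(),np.round(c["extrinsics"],3).tolist(),c.keys())
E
```

```text
time_s 0.0
q [-1.248  0.435  0.025  1.574 -0.012  1.134 -0.075]
qvel [-0.     0.001  0.001  0.001 -0.001 -0.001  0.002]
joint_torque [-2.0000e-03 -6.7046e+01  1.0240e+00 -3.1622e+01  1.6000e-02  1.3000e-02
  0.0000e+00]
ee_pos [257.964 568.751 249.535]
eef_rot [ 2.640e+00  1.701e+00 -2.000e-03]
ft_force [-0.48   0.642 -0.467]
moment [ 0.064  0.004 -0.006]
gripper_width 85.289
top [[459.02, 0.0, 315.67], [0.0, 459.02, 205.4], [0.0, 0.0, 1.0]] [[0.012, 0.997, -0.074, 388.744], [-1.0, 0.013, 0.004, -16.391], [0.005, 0.074, 0.997, 1424.54], [0.0, 0.0, 0.0, 1.0]] dict_keys(['intrinsics', 'extrinsics'])
side [[399.21, 0.0, 319.64], [0.0, 399.21, 193.33], [0.0, 0.0, 1.0]] [[0.991, 0.083, -0.107, 354.624], [-0.136, 0.615, -0.777, -1010.161], [0.002, 0.784, 0.621, 859.16], [0.0, 0.0, 0.0, 1.0]] dict_keys(['intrinsics', 'extrinsics'])
```

View pics/top0.png

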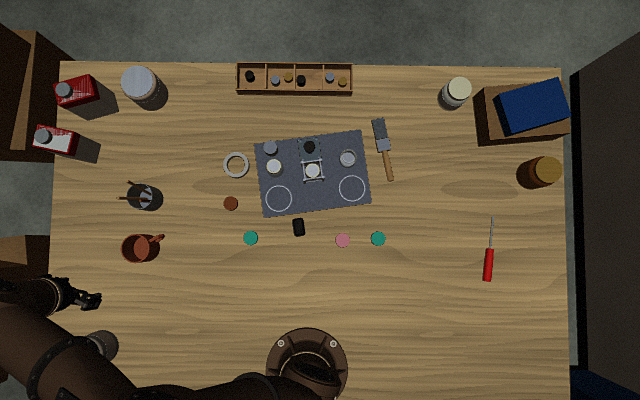

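View pics/side0.png

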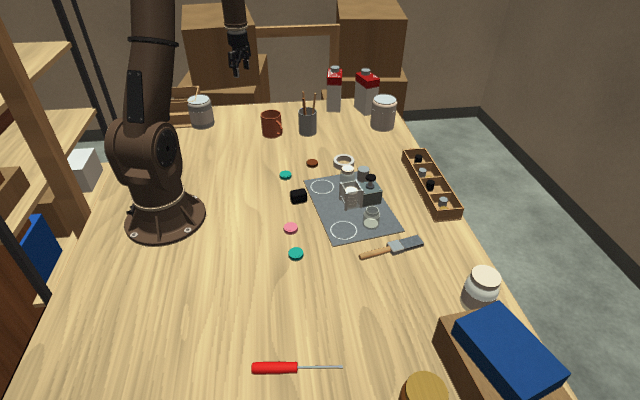

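The overhead view shows the board, with circles at about (279,198) and (352,188), the plunger cap at (309,147), the left jar at (274,166) looking capped and the right jar at (348,158) looking open. I'll zoom in and measure.

```bash
cat > h.py <<'E'
import numpy as np,cv2
from cell import status, viewer, env
def ray(n,u,v):
    c=viewer.camera_info(n);K=np.array(c["intrinsics"]);E=np.array(c["extrinsics"])
    d=np.linalg.inv(K)@[u,v,1]; d=np.array([d[0],-d[1],-d[2]]); return E[:3,3],E[:3,:3]@d
def plane(n,u,v,z):
    o,d=ray(n,u,v); return o+d*(z-o[2])/d[2]
def proj(n,p):
    c=viewer.camera_info(n);K=np.array(c["intrinsics"]);E=np.array(c["extrinsics"])
    q=E[:3,:3].T@(np.array(p)-E[:3,3]); q=K@[q[0],-q[1],-q[2]]; return q[:2]/q[2]
E
python3 - <<'E'
from h import *
for n,(x0,x1,y0,y1) in dict(top=(220,400,110,260),side=(270,440,130,270)).items():
    im=np.load(n+"0i.npy")
    cv2.imwrite(f"pics/{n}0z.png",cv2.resize(im[y0:y1,x0:x1,::-1],None,fx=4.4 if n=="top" else 4.2,fy=4 if n=="top" else 4.2,interpolation=cv2.INTER_CUBIC))
im=np.load("top0i.npy").astype(int)
# board: bluish grey dark
m=((im[...,2]>=im[...,0]-2)&(im.max(2)-im.min(2)<45)).astype(np.uint8)
roi=np.zeros_like(m);roi[120:225,245:380]=1;m&=roi
m=cv2.morphologyEx(m,cv2.MORPH_CLOSE,np.ones((5,5),np.uint8))
m=cv2.morphologyEx(m,cv2.MORPH_OPEN,np.ones((5,5),np.uint8))
cs,_=cv2.findContours(m,0,2);c=max(cs,key=cv2.contourArea)
r=cv2.minAreaRect(c);b=cv2.boxPoints(r);print(r);
for p in b: print(p,plane("top",*p,6).round(1))
# circles
for n in("top","side"):
    im=np.load(n+"0i.npy");g=im.min(2)
    for (cx,cy,w) in ([(279,198,18),(352,188,18)] if n=="top" else [(322,187,16),(344,231,17)]):
        w0=np.zeros_like(g);w0[cy-w:cy+w,cx-w:cx+w]=1
        ys,xs=np.nonzero((g>140)&(w0>0))
        e=cv2.fitEllipse(np.c_[xs,ys].astype(np.float32)); print(n,len(xs),np.round(e[0],2),e[1],plane(n,*e[0],6).round(1))
E
```

```text
((312.24017333984375, 172.80130004882812), (74.73857879638672, 108.6385726928711), 82.40535736083984)
[253.45851 142.93884] [687.6 174.7   6. ]
[361.1441  128.58078] [ 737.8 -162.1    6. ]
[371.02185 202.66376] [ 504.8 -193.9    6. ]
[263.33624 217.02182] [456. 139.   6.]
top 44 [278.2  198.15] (25.254425048828125, 25.50248146057129) [515.2  94.1   6. ]
top 48 [351.53 187.87] (25.090988159179688, 25.293373107910156) [ 550.2 -133.1    6. ]
side 147 [320.56 182.93] (23.560197830200195, 26.470294952392578) [513.6 115.9   6. ]
side 149 [343.42 234.07] (26.8866024017334, 29.256362915039062) [ 547.1 -150.7    6. ]
```

View pics/top0z.png

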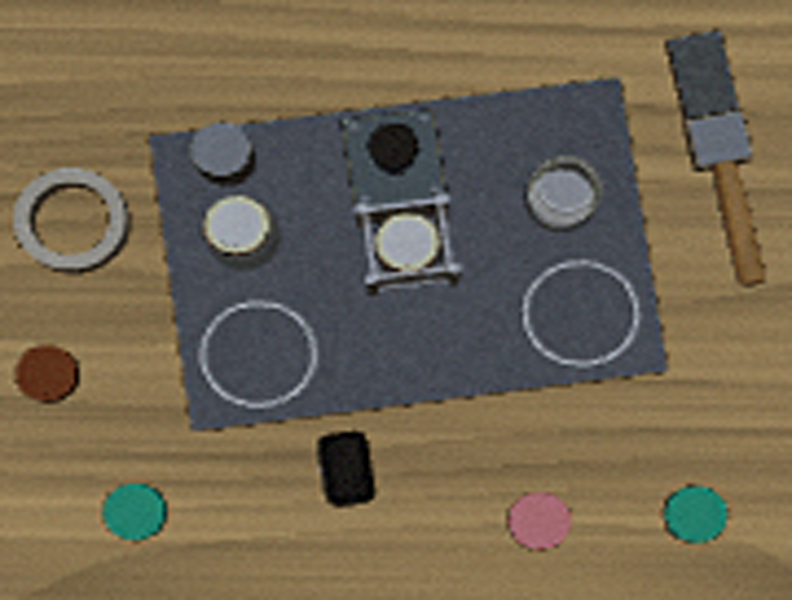

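View pics/side0z.png

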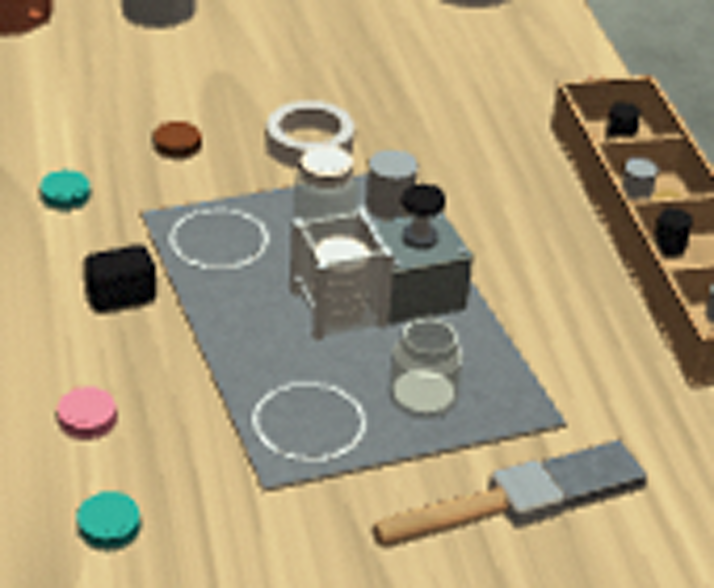

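```bash
python3 - <<'E'
from h import *
# refit side circles
im=np.load("side0i.npy");g=im.min(2);C={}
for k,(cx,cy,w,hh) in dict(L=(322,187,15,9),R=(343,230,17,13)).items():
    w0=np.zeros_like(g);w0[cy-hh:cy+hh,cx-w:cx+w]=1
    ys,xs=np.nonzero((g>150)&(w0>0)); e=cv2.fitEllipse(np.c_[xs,ys].astype(np.float32)); print(len(xs),np.round(e[0],2),e[1],plane("side",*e[0],6).round(1))
for n,(x0,x1,y0,y1) in dict(top=(298,320,137,157),side=(360,382,170,184)).items():
    s=np.load(n+"0i.npy")[y0:y1,x0:x1].max(2); ys,xs=np.nonzero(s<42); 
    p=(xs.mean()+x0,ys.mean()+y0); print(n,len(xs),np.ptp(xs)+1,np.ptp(ys)+1,p,plane(n,*p,104 if n=="top" else 100).round(1))
x=np.array([np.cos(.15),np.sin(.15)])
o=np.array([596,-10]);print("pl",o+65*x)
E
```

```text
70 [321.67 186.29] (13.724589347839355, 22.5954532623291) [514.8  95.9   6. ]
90 [343.23 229.81] (17.89799690246582, 25.66010284423828) [ 549.9 -132.1    6. ]
top 112 22 13 (np.float64(308.99107142857144), np.float64(146.50892857142858)) [ 6.586e+02 -3.000e-01  1.040e+02]
side 59 10 8 (np.float64(370.22033898305085), np.float64(177.33898305084745)) [6.591e+02 4.000e-01 1.000e+02]
pl [ 6.60270120e+02 -2.86521389e-01]
```

Call:
apply_moves --targets '[[[0, 0, 0], [0, 0, 0.165], 0], [[0, 0, 0], [0, 0, 0.165], 0], [[0, 0, 0], [0, 0, 0.165], 0], [[0, 0, 0], [0, 0, 0.165], 0], [[0, 0, 0], [0, 0, 0.165], 0]]'

```text
time_s: 0.72
ee_pos: [258.0, 568.9, 249.9]
eef_rot: [3.102, 0.492, -0.001]
ft_force: [1.2, -0.4, -0.5]
gripper_width: 0.3
```

Both views agree: plunger top at (659.5, 0), feeder origin at (595.5, -10) with yaw 0.15, open jar on the right, and the right circle at (550, -132.5). Moving over the plunger.

Call:
apply_moves --targets '[[[0, 0, 0], [0, 0, 0.165], 0], [[26, 52, 0], [0, 0, 0], 0], [[26, 52, 0], [0, 0, 0], 0], [[26, 52, 0], [0, 0, 0], 0], [[26, 52, 0], [0, 0, 0], 0]]'

```text
time_s: 1.35
ee_pos: [393.7, 378.0, 250.1]
eef_rot: [3.132, 0.243, -0.0]
ft_force: [1.3, 0.3, 0.3]
gripper_width: -0.1
```

Call:
apply_moves --targets '[[[26, 52, 0], [0, 0, 0], 0], [[26, 52, 0], [0, 0, 0], 0], [[26, 52, 0], [0, 0, 0], 0], [[26, 52, 0], [0, 0, 0], 0], [[26, 52, 0], [0, 0, 0], 0]]'

```text
time_s: 1.98
ee_pos: [562.2, 141.4, 250.1]
eef_rot: [-3.132, -0.244, 0.001]
ft_force: [0.2, 0.5, 0.2]
gripper_width: 0.2
```

Call:
apply_moves --targets '[[[26, 52, 0], [0, 0, 0], 0], [[26, 52, 0], [0, 0, 0], 0], [[0, 0, 0], [0, 0, 0], 0], [[0, 0, 0], [0, 0, 0], 0]]'

```text
time_s: 2.48
ee_pos: [628.7, 48.2, 249.7]
eef_rot: [-3.132, -0.242, 0.002]
ft_force: [-0.4, 0.7, -0.6]
gripper_width: 0.2
```

Call:
apply_moves --targets '[[[23, 52, 0], [0, 0, 0], 0], [[0, 0, 50], [0, 0, 0], 0], [[0, 0, 50], [0, 0, 0], 0], [[0, 0, 0], [0, 0, 0], 0], [[0, 0, 0], [0, 0, 0], 0]]'

```text
time_s: 3.1
ee_pos: [660.5, 1.4, 152.1]
eef_rot: [-3.132, -0.245, -0.003]
ft_force: [0.5, -0.4, 0.6]
gripper_width: 0.1
```

```bash
python3 - <<'E'
from h import *
print(status.get_obs()["ee_pos"])
for n,(x0,x1,y0,y1) in dict(top=(220,400,110,260),side=(270,440,130,270)).items():
    im,_=viewer.read_camera(n)
    cv2.imwrite(f"pics/{n}1z.png",cv2.resize(im[y0:y1,x0:x1,::-1],None,fx=4,fy=4,interpolation=cv2.INTER_CUBIC))
E
```

```text
[660.49454904   1.40565265 152.14877529]
```

View pics/side1z.png

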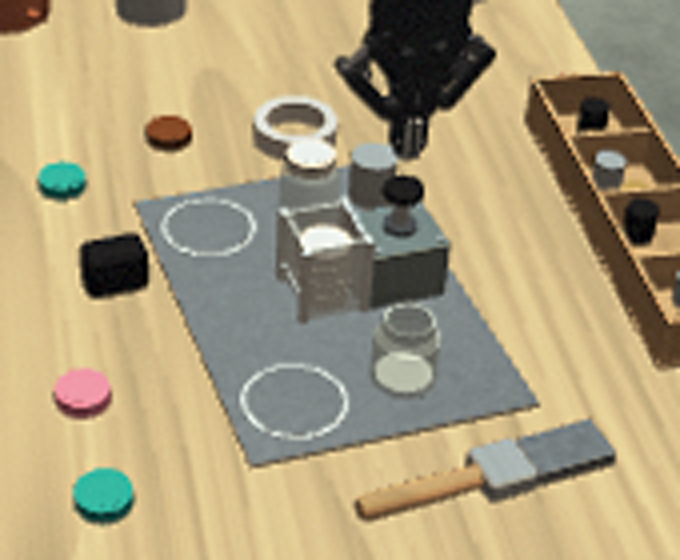

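Fingertips are over the cap (about (405,190) in the zoom, tips at (408,150)). The knuckles are wide along tool x, so I'll tilt for the push later. Pressing now.

Call:
apply_moves --targets '[[[-1, 1, 25], [0, 0, 0], 0], [[0, 0, 8], [0, 0, 0], 0], [[0, 0, 8], [0, 0, 0], 0], [[0, 0, 6], [0, 0, 0], 0], [[0, 0, 0], [0, 0, 0], 0]]'

```text
time_s: 3.82
ee_pos: [659.5, -0.6, 104.5]
eef_rot: [-3.132, -0.243, -0.002]
ft_force: [-1.9, 0.7, 4.5]
gripper_width: -0.1
```

Call:
apply_moves --targets '[[[0, 0, 4], [0, 0, 0], 0], [[0, 0, 2], [0, 0, 0], 0], [[0, 0, 1], [0, 0, 0], 0], [[0, 0, 0], [0, 0, 0], 0]]'

```text
time_s: 4.32
ee_pos: [659.6, -0.6, 98.2]
eef_rot: [-3.132, -0.243, -0.003]
ft_force: [-3.9, 0.3, 9.8]
gripper_width: -0.1
```

Call:
apply_moves --targets '[[[0, 0, 1], [0, 0, 0], 0], [[0, 0, 0], [0, 0, 0], 0], [[0, 0, 0], [0, 0, 0], 0]]'

```text
time_s: 4.7
ee_pos: [659.6, -0.6, 98.0]
eef_rot: [-3.131, -0.243, -0.003]
ft_force: [-5.9, 1.2, 18.3]
gripper_width: -0.0
```

```bash
python3 - <<'E'
from h import *
print(status.get_obs()["ft_force"])
im,_=viewer.read_camera("side");x0,x1,y0,y1=270,440,130,270
cv2.imwrite(f"pics/side2z.png",cv2.resize(im[y0:y1,x0:x1,::-1],None,fx=4,fy=4,interpolation=cv2.INTER_CUBIC))
E
```

```text
[-5.85336934  1.19271824 18.34317953]
```

View pics/side2z.png

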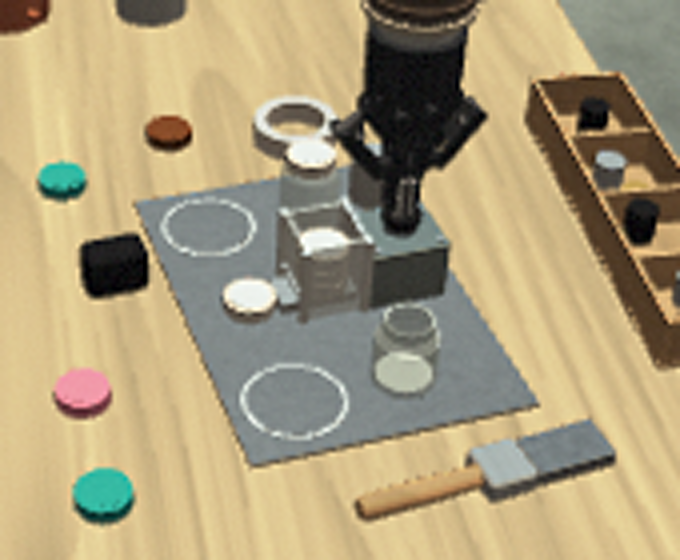

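The plunger is on its stop: the force is rising without travel, and the lid is out with its top at about (249,297) in the zoom. Letting it up.

Call:
apply_moves --targets '[[[0, 0, -10], [0, 0, 0], 0], [[0, 0, -15], [0, 0, 0], 0], [[0, 0, -30], [0, 0, 0], 0], [[0, 0, -50], [0, 0, 0], 0], [[0, 0, -20], [0, 0, 0], 0]]'

```text
time_s: 5.38
ee_pos: [660.2, -1.3, 224.3]
eef_rot: [3.132, 0.242, 0.007]
ft_force: [1.9, -0.9, -0.9]
gripper_width: -0.1
```

Call:
apply_moves --targets '[[[-60, -15, 0], [0, 0, 0], 0], [[-60, -25, 0], [0, 0, 0], 0], [[0, -25, 0], [0, 0, 0], 0], [[0, 0, 0], [0, 0, 0], 0]]'

```text
time_s: 5.88
ee_pos: [532.2, 46.4, 221.2]
eef_rot: [-3.13, -0.248, -0.001]
ft_force: [0.8, 0.2, 0.0]
gripper_width: -0.0
```

```bash
python3 - <<'E'
from h import *
o=status.get_obs();print(o["ee_pos"],o["ft_force"])
for n,(x0,x1,y0,y1) in dict(top=(220,400,110,260),side=(270,440,130,270)).items():
    im,_=viewer.read_camera(n);np.save(n+"3i.npy",im)
    cv2.imwrite(f"pics/{n}3z.png",cv2.resize(im[y0:y1,x0:x1,::-1],None,fx=4,fy=4,interpolation=cv2.INTER_CUBIC))
E
```

```text
[532.19859877  46.40990006 221.18671462] [0.75713524 0.24048472 0.01675489]
```

View pics/side3z.png

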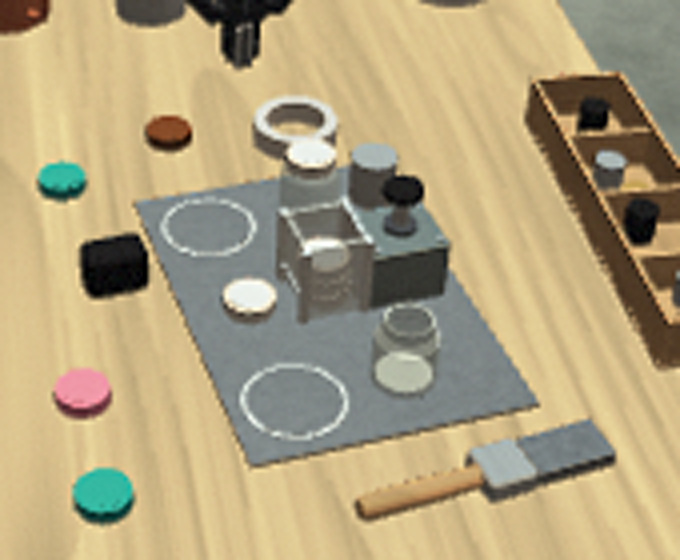

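View pics/top3z.png

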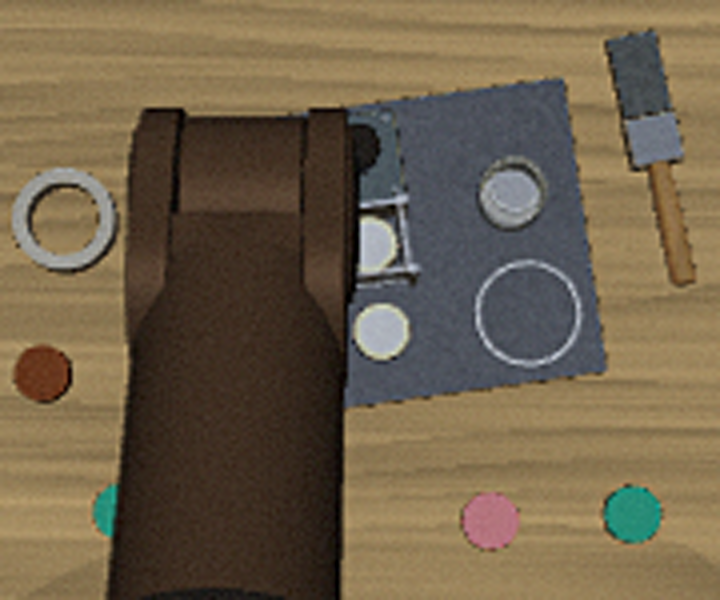

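The plunger is up, the pile has dropped, and one lid lies in front with its centre at about (315,192) in the top view.

```bash
cat >> h.py <<'E'
O=np.array([595.5,-10.]);R=np.array([[np.cos(.15),np.sin(.15)],[-np.sin(.15),np.cos(.15)]])
def feed(p): return (R@(np.asarray(p)[:2]-O)).round(1)
def lid(n,im,box,z=20,thr=130):
    x0,x1,y0,y1=box;s=im[y0:y1,x0:x1].min(2);m=(s>thr).astype(np.uint8)
    k,l,st,c=cv2.connectedComponentsWithStats(m);i=1+np.argmax(st[1:,4]);u=c[i]+[x0,y0];p=plane(n,*u,z)
    print(n,st[i],u.round(1),p.round(1),feed(p));return p
E
python3 - <<'E'
from h import *
lid("top",np.load("top3i.npy"),(306,324,184,202));
lid("side",np.load("side3i.npy"),(322,342,196,214));
print("circ",feed([550,-132.5]))
# tilted tool: tip at world T, pushing pose
E
```

```text
top [  3   2  13  14 146] [315.  192.2] [533.7 -19.7  20. ] [-62.6  -0.4]
side [  1   2  18  10 116] [332.  202.8] [533.5 -15.4  20. ] [-62.1   3.9]
circ [ -63.3 -114.3]
```

Call:
apply_moves --targets '[[[0, 0, 30], [0, 0, 0], 0], [[0, 0, 40], [0, 0, 0], 0], [[0, 0, 0], [0, 0.125, 0], 0], [[0, 0, 0], [0, 0.125, 0], 0], [[0, 0, 0], [0, 0, 0], 0]]'

```text
time_s: 6.6
ee_pos: [531.2, 42.9, 149.9]
eef_rot: [-3.09, -0.237, -0.385]
ft_force: [-0.2, 0.6, 1.0]
gripper_width: -0.0
```

Call:
apply_moves --targets '[[[0, 0, 0], [0, 0, 0], 0], [[0, 0, 0], [0, 0, 0], 0]]'

```text
time_s: 6.85
ee_pos: [534.2, 44.3, 150.8]
eef_rot: [-3.089, -0.24, -0.388]
ft_force: [0.7, -0.1, 0.3]
gripper_width: -0.0
```

```bash
cat >> h.py <<'E'
from scipy.spatial.transform import Rotation as Ro
def delta(tgt):
    o=status.get_obs();M=Ro.from_rotvec(o["eef_rot"]).as_matrix();p=np.array(o["ee_pos"])
    print("pos",p.round(1),"axes",M.round(3).tolist(),"tool delta",(M.T@(np.array(tgt)-p)).round(1),"tip",(p+19*M[:,2]).round(1),feed(p+19*M[:,2]))
    return M
E
python3 - <<'E'
from h import *
M=delta([521.2,31.4,31.5])
y=np.r_[R[1],0];print("feeder y in tool",(M.T@y).round(3),"feeder x",(M.T@np.r_[R[0],0]).round(3))
E
```

```text
pos [534.2  44.3 150.8] axes [[0.957, 0.154, 0.244], [0.15, -0.988, 0.038], [0.247, 0.0, -0.969]] tool delta [-43.9  10.7 111.9] tip [538.9  45.1 132.4] [-47.8  62.9]
feeder y in tool [ 0.005 -1.     0.001] feeder x [0.969 0.005 0.247]
```

Call:
apply_moves --targets '[[[-44, 8, 0], [0, 0, 0], 0], [[0, 0, 40], [0, 0, 0], 0], [[0, 0, 40], [0, 0, 0], 0], [[0, 0, 22], [0, 0, 0], 0], [[0, 0, 0], [0, 0, 0], 0]]'

```text
time_s: 7.48
ee_pos: [517.0, 33.6, 39.2]
eef_rot: [-3.089, -0.239, -0.383]
ft_force: [-0.3, -0.1, 0.1]
gripper_width: -0.4
```

Call:
apply_moves --targets '[[[0, 0, 0], [0, 0, 0], 0], [[0, 0, 0], [0, 0, 0], 0]]'

```text
time_s: 7.72
ee_pos: [517.4, 33.9, 41.6]
eef_rot: [-3.088, -0.24, -0.39]
ft_force: [0.1, 0.5, 0.5]
gripper_width: -0.4
```

```bash
python3 - <<'E'
from h import *
delta([521.2,31.4,31.5])
im,_=viewer.read_camera("side");x0,x1,y0,y1=270,440,130,270
cv2.imwrite(f"pics/side4z.png",cv2.resize(im[y0:y1,x0:x1,::-1],None,fx=4,fy=4,interpolation=cv2.INTER_CUBIC))
E
```

```text
pos [517.4  33.9  41.6] axes [[0.957, 0.155, 0.246], [0.15, -0.988, 0.039], [0.249, -0.0, -0.969]] tool delta [ 0.7  3.1 10.7] tip [522.1  34.7  23.2] [-65.9  55.1]
```

View pics/side4z.png

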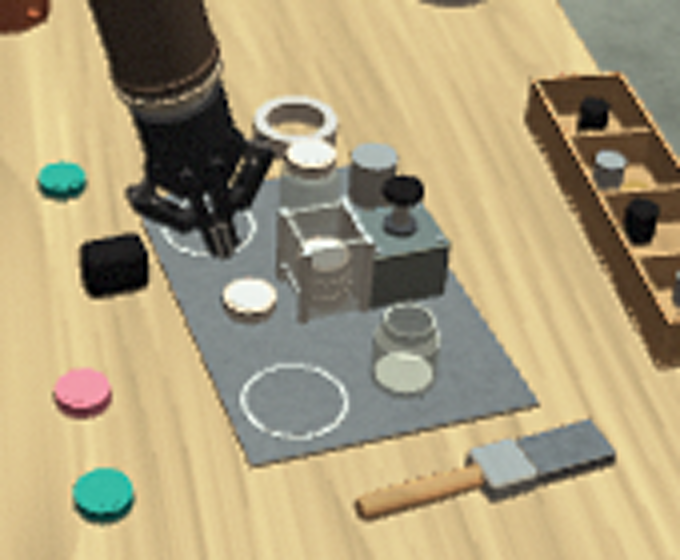

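Fingers are beside the lid and clear of the magazine and tape measure. Lowering the last 10 mm, then pushing.

Call:
apply_moves --targets '[[[1, 0, 6], [0, 0, 0], 0], [[0, 0, 4], [0, 0, 0], 0], [[0, 8, 0], [0, 0, 0], 0], [[0, 0, 0], [0, 0, 0], 0], [[0, 0, 0], [0, 0, 0], 0]]'

```text
time_s: 8.4
ee_pos: [521.5, 26.1, 31.2]
eef_rot: [-3.089, -0.239, -0.388]
ft_force: [0.0, -0.0, -0.3]
gripper_width: -0.2
```

```bash
python3 - <<'E'
from h import *
delta([521.2,31.4,31.5]);print(status.get_obs()["ft_force"])
E
```

```text
pos [521.5  26.1  31.2] axes [[0.957, 0.154, 0.244], [0.149, -0.988, 0.038], [0.247, -0.0, -0.969]] tool delta [ 0.6 -5.3 -0.2] tip [526.1  26.8  12.8] [-63.1  46.7]
[ 0.02652259 -0.01928048 -0.33344109]
```

Call:
apply_moves --targets '[[[0, 8, 0], [0, 0, 0], 0], [[0, 8, 0], [0, 0, 0], 0], [[0, 8, 0], [0, 0, 0], 0], [[0, 8, 0], [0, 0, 0], 0], [[0, 8, 0], [0, 0, 0], 0]]'

```text
time_s: 9.02
ee_pos: [527.7, -13.8, 31.2]
eef_rot: [-3.089, -0.239, -0.388]
ft_force: [-0.4, 0.2, 0.2]
gripper_width: -0.0
```

Call:
apply_moves --targets '[[[0, 8, 0], [0, 0, 0], 0], [[0, 8, 0], [0, 0, 0], 0], [[0, 8, 0], [0, 0, 0], 0], [[0, 0, 0], [0, 0, 0], 0], [[0, 0, 0], [0, 0, 0], 0]]'

```text
time_s: 9.65
ee_pos: [531.3, -36.7, 31.1]
eef_rot: [-3.089, -0.24, -0.388]
ft_force: [0.3, 0.7, 0.4]
gripper_width: -0.1
```

```bash
python3 - <<'E'
from h import *
delta([521.2,31.4,31.5])
im,_=viewer.read_camera("side");x0,x1,y0,y1=270,440,130,270;np.save("side5i.npy",im)
cv2.imwrite(f"pics/side5z.png",cv2.resize(im[y0:y1,x0:x1,::-1],None,fx=4,fy=4,interpolation=cv2.INTER_CUBIC))
E
```

```text
pos [531.3 -36.7  31.1] axes [[0.957, 0.154, 0.244], [0.15, -0.988, 0.038], [0.247, -0.0, -0.969]] tool delta [  0.7 -68.8  -0.2] tip [535.9 -36.   12.7] [-62.8 -16.8]
```

View pics/side5z.png

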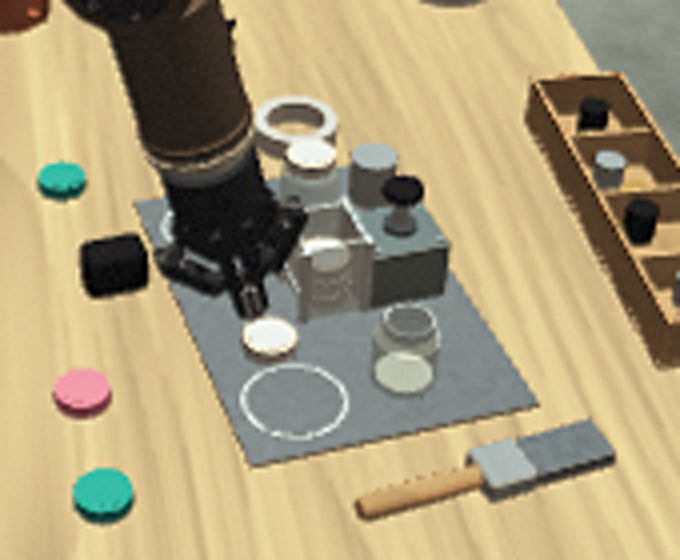

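The lid is sliding ahead of the fingers, at about (270,337) in the zoom.

```bash
python3 - <<'E'
from h import *
lid("side",np.load("side5i.npy"),(325,350,203,221),z=17)
E
```

```text
side [  0   0  25  18 266] [336.6 212.6] [540.8 -62.   17. ] [-61.8 -43.3]
```

Call:
apply_moves --targets '[[[0, 8, 0], [0, 0, 0], 0], [[0, 8, 0], [0, 0, 0], 0], [[0, 8, 0], [0, 0, 0], 0], [[0, 8, 0], [0, 0, 0], 0], [[0, 8, 0], [0, 0, 0], 0]]'

```text
time_s: 10.32
ee_pos: [537.6, -77.1, 31.1]
eef_rot: [-3.089, -0.239, -0.388]
ft_force: [-0.4, -0.2, -0.7]
gripper_width: -0.1
```

Call:
apply_moves --targets '[[[0, 8, 0], [0, 0, 0], 0], [[0, 6, 0], [0, 0, 0], 0], [[0, 4, 0], [0, 0, 0], 0], [[0, 0, 0], [0, 0, 0], 0], [[0, 0, 0], [0, 0, 0], 0]]'

```text
time_s: 10.95
ee_pos: [540.2, -93.9, 31.1]
eef_rot: [-3.089, -0.24, -0.388]
ft_force: [-0.3, -0.0, -0.5]
gripper_width: 0.0
```

```bash
python3 - <<'E'
from h import *
delta([521.2,31.4,31.5])
im,_=viewer.read_camera("side");x0,x1,y0,y1=270,440,130,270;np.save("side6i.npy",im)
cv2.imwrite(f"pics/side6z.png",cv2.resize(im[y0:y1,x0:x1,::-1],None,fx=4,fy=4,interpolation=cv2.INTER_CUBIC))
E
```

```text
pos [540.2 -93.9  31.1] axes [[0.957, 0.155, 0.244], [0.15, -0.988, 0.038], [0.247, -0.0, -0.969]] tool delta [   0.6 -126.8   -0.2] tip [544.9 -93.2  12.7] [-62.5 -74.7]
```

View pics/side6z.png

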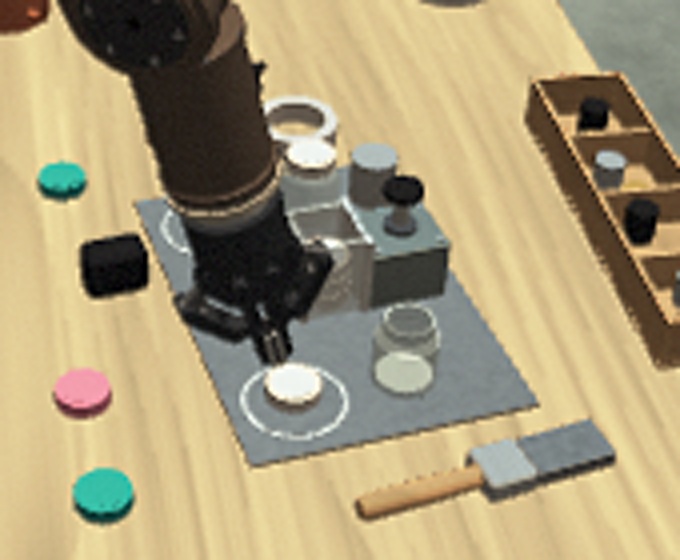

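```bash
python3 - <<'E'
from h import *
for uv in [(294,383),(294,381)]:
    u=[270+(uv[0]+.5)/4-.5,130+(uv[1]+.5)/4-.5]; print(feed(plane("side",*u,20)))
print("want top px zoom",((proj("side",[550,-132.5,20])-[270,130]+.5)*4-.5).round(1))
E
```

```text
[ -62.5 -109. ]
[ -61.8 -106.9]
want top px zoom [295.3 387.8]
```

Lid at y ≈ -108, and the circle centre is at -114.5. Pushing 6 mm more, then backing off and lifting.

Call:
apply_moves --targets '[[[0, 4, 0], [0, 0, 0], 0], [[0, 2, 0], [0, 0, 0], 0], [[0, 0, 0], [0, 0, 0], 0], [[0, 0, 0], [0, 0, 0], 0]]'

```text
time_s: 11.5
ee_pos: [541.2, -100.1, 31.1]
eef_rot: [-3.089, -0.24, -0.388]
ft_force: [-1.2, -0.1, -0.6]
gripper_width: -0.2
```

Call:
apply_moves --targets '[[[0, -6, 0], [0, 0, 0], 0], [[0, -10, 0], [0, 0, 0], 0], [[0, -6, -20], [0, 0, 0], 0], [[0, 0, -50], [0, 0, 0], 0], [[0, 0, -60], [0, 0, 0], 0]]'

```text
time_s: 12.12
ee_pos: [505.0, -82.1, 157.6]
eef_rot: [-3.088, -0.242, -0.385]
ft_force: [-0.3, 0.1, 0.9]
gripper_width: 0.2
```

Call:
apply_moves --targets '[[[0, -55, -20], [0, 0, 0], 0], [[0, -55, -20], [0, 0, 0], 0], [[-20, -55, 0], [0, 0, 0], 0], [[-20, -55, 0], [0, 0, 0], 0], [[0, 0, 0], [0, 0, 0], 0]]'

```text
time_s: 12.75
ee_pos: [421.3, 131.2, 185.6]
eef_rot: [-3.086, -0.253, -0.387]
ft_force: [0.3, -1.6, 0.3]
gripper_width: 0.1
```

```bash
python3 - <<'E'
from h import *
o=status.get_obs();print(o["ee_pos"],o["ft_force"],o["time_s"])
for n,(x0,x1,y0,y1) in dict(top=(220,400,110,260),side=(270,440,130,270)).items():
    im,_=viewer.read_camera(n);np.save(n+"7i.npy",im)
    cv2.imwrite(f"pics/{n}7z.png",cv2.resize(im[y0:y1,x0:x1,::-1],None,fx=4,fy=4,interpolation=cv2.INTER_CUBIC))
    if n=="top": lid(n,im,(342,362,178,198))
    else: lid(n,im,(334,354,218,236))
E
```

```text
[421.26251438 131.19549171 185.64545796] [ 0.34050347 -1.56085852  0.34799896] 12.75
top [  3   3  14  13 142] [351.8 187.1] [ 550.9 -132.8   20. ] [ -62.5 -114.7]
side [  0   0  20  14 174] [343.5 224.9] [ 551.6 -125.    20. ] [ -60.6 -107.1]
```

View pics/side7z.png

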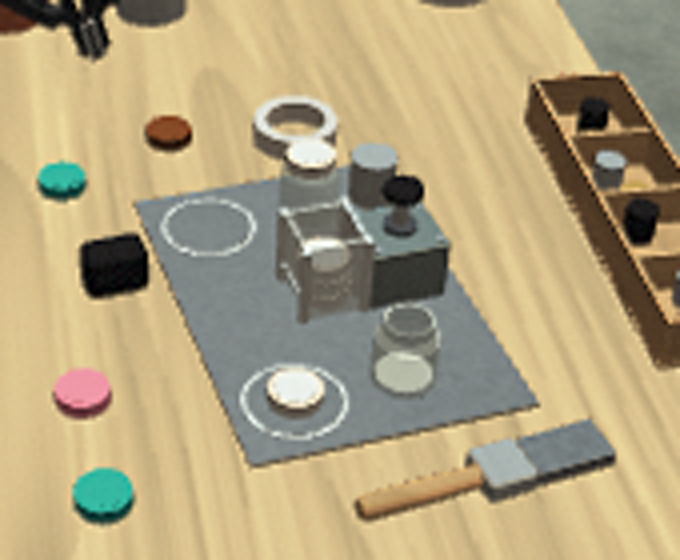

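View pics/top7z.png

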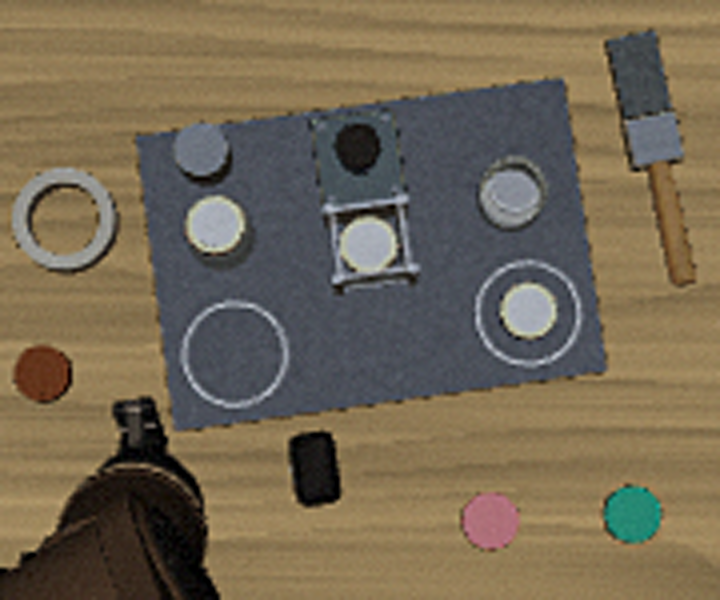

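The lid top at (528,310) sits concentric with the circle at (528,313). The plunger is up, the pile is in place and the jars are where they were. The side-view number is contaminated by the circle's outline in the mask, but the side picture agrees by eye. Letting the arm settle, then handing in.

Call:
apply_moves --targets '[[[0, 0, 0], [0, 0, 0], 0], [[0, 0, 0], [0, 0, 0], 0], [[0, 0, 0], [0, 0, 0], 0], [[0, 0, 0], [0, 0, 0], 0]]'

```text
time_s: 13.35
ee_pos: [424.2, 126.1, 186.0]
eef_rot: [-3.089, -0.238, -0.388]
ft_force: [1.0, 0.2, -0.3]
gripper_width: 0.0
```

```bash
python3 -c "
from cell import status,env
o=status.get_obs();print(o['ee_pos'],o['time_s'],abs(o['qvel']).max() if hasattr(o['qvel'],'max') else o['qvel'])
print(env.finish_job())"
```

```text
[424.16264374 126.09829251 185.95432121] 13.35 0.00466296406628201
the job is handed in; nothing more can be done
None
```

I pressed the plunger once onto its stop, let it up, and pushed the one fed lid along the board into the right-hand circle. That is the circle in front of the open jar. The job was handed in at about 13.4 s of the 48 s allowed, and no verdict was reported.

- **Plunger:** the fingertips stopped at about 79 mm above the bench, with the force reaching 18 N. Later pictures showed the plunger up again and the pile dropped by one lid.
- **Lid position:** in the last top view the lid is flat, about 1 mm from the circle's measured centre (limit 17.5 mm).
- **Disagreement:** the automatic side-view reading put the lid about 7–8 mm off-centre. The circle's outline and the lid's edge were caught in that mask. By eye, the side picture fits the top view.
- **Everything else:** the jars, the tin and the items on the bench near the feeder looked unmoved. I did not check the mug, the can or the screwdriver in the final pictures. The arm ended still and clear of everything.

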